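# Test the C cell for the torch

## Task

The torch needs a C cell (26 mm across, 50 mm long): pick that one out of the grooved wooden tray, lay it without dropping it into the middle cradle of the battery tester with its nub towards the meter end, and let go of it. Then press the round test button down until its cap is flush with the steel collar, with thumb-like pressure and without leaning on it, and finish while holding it there so that the meter can be read. Leave the other cells and everything else on the table where they are.

Things in the scene. Friction and masses are not known exactly. Their poses are not given: they have to be found in the camera images.
- tester: Grey plastic battery tester, fixed, 150 mm (its x) by 190 mm (its y); origin: centre of its underside, z up. On the -x half, over a deck 32 mm high, three open V cradles lie along x: for D (y +60 mm), C (the middle one, y +8) and AA (y -36). The +x half is a console 46 mm high with a flat black-framed meter (80 x 46 mm, at x 45, y 30; 52 mm high) and the test button (x 46, y -58).
- cradle (a point): Where the centre of a seated C cell lies: tester frame x -30, y +8, z 50 mm (18 mm above the deck); axes as the tester's. The cell lies along x, nub to +x. The V rails rise to 9.5 mm above the deck, 10.5 mm either side. Beside the cell only the deck and the two neighbour cradles stand (rails up to 11 mm above the deck, end plates of D up to 33 mm, 29 mm or more from this point along x).
- contact (a joint): Sprung end plate of the middle cradle (0 at rest, up to 0.005 m pushed back to -x; 0.5 to 1.1 N). Its face stands 23.5 mm to -x of the cradle point, the rigid end plate 25.5 mm to +x. Both are 20 mm wide, about 26 mm high above the deck, with flared tops: a cell pushed down between them presses the sprung one back and ends near the rigid one.
- cell_c: The C cell, wanted: black cylinder 26 mm across, 50 mm long over all, 66 g nominal, with a steel nub (9 mm across, 2 mm high) on one end. Origin: on its axis at mid-length; its x axis runs along the cylinder towards the nub. It lies along the tray's x in any one of the four grooves, nub to +x, its axis 17 mm above the table.
- cell_c_nub (a point): Tip of the C cell's nub, 25 mm from its origin along its x.
- cell_d: D cell, not wanted: same look, 34 mm across, 61.5 mm long. Origin and axes as for the C cell.
- cell_long: Long lithium cell, not wanted: same look, 26 mm across but 65.5 mm long. Origin and axes as for the C cell.
- cell_aa: AA cell, not wanted: same look, 14.5 mm across, 50.5 mm long. Origin and axes as for the C cell.
- tray: Light wooden tray, fixed, 104 mm (its x) by 244 mm (its y), origin: centre of its underside. Four shallow V grooves along x, 58 mm apart, one cell in each. The flat between grooves is 8 mm high, the rims at its two x ends 12 mm.
- test_button (a joint): How far the spring-loaded test button is pressed, in m: 0 released, 0.008 flush with its collar, 0.010 at its stop. It moves straight down; the spring takes 3 N to start, 7 N at flush, 8 N at the stop, and returns it.
- button_top (a point): Centre of the top of the button's black cap (28 mm across), which moves with it: 62 mm above the table when released, 8 mm proud of the collar.
- collar (a point): Centre of the top rim of the fixed steel collar around the button (38 mm outside, 31 mm inside), 54 mm above the table.
- remote: Black remote control, 160 x 45 mm, 18 mm high, lying to the robot's left; origin: centre of its underside. Leave alone.
- glasses: Spectacles with black frame lying on the magazines. Leave alone.
- mug: White mug, 80 mm across, 92 mm high; origin: centre of its underside. Leave alone.
- torch: Aluminium torch standing on its head, 165 mm high, head 56 mm across; origin: centre of its underside. Leave alone.
- torch_cap: The torch's loose tail ring, 37 mm across, 22 mm high. Leave alone.
Not all that is in view belongs to the job. Leave any blue or pink look-alike of the cell_c alone.

How it is judged:
By the outcome, as a careful person would: the job done as asked, in the order asked, and still so for the second after the job is handed in, while the arm keeps its last pose, push and grip.
It also fails if it takes over 48 s, if anything falls off the work surface, if the arm or the gripper's body presses on something with over 40 N, if the wrist force passes 120 N, or if a joint passes its speed limit or range.

## Robot

A 6-joint arm with a two-finger parallel gripper is mounted at the origin on the work surface. World frame = base frame: x ahead of the robot, y to its left, z up, the work surface at z = 0. Lengths are in mm, angles in rad, forces in N, time in s.
With the tool pointing down it reaches from about 400 to 825 mm from the base axis. Payload 7 kg.
Tool frame: the origin (TCP) lies at the very end of the fingers, on their centre line; the grasp point (between the pads) lies 19 mm behind it; z points along the fingers, y is the line along which they close (so a half turn about z gives the same grasp; the last joint's range is limited). The gripper opens to 88 mm and grips with 3 to 60 N. Pads are 19 mm wide; open, the fingers measure 130 mm over their backs; the gripper's body (78 mm by 193 mm) begins 47 mm behind the grasp point.
Start: joints at [1.54, 0.359, 0.012, 0, -1.224, -0.288], TCP at [211.572, 640.962, 226.561] pointing down, gripper open.
Joint ranges: [-3.07, 3.07], [-1.43, 2.12], [-1.02, 1.25], [-3.03, 1.67], [-3.05, -0], [-3.03, 3.03]. Speed limits (rad/s): [2.39, 2.39, 3.01, 3.14, 3.14, 3.14].

## Interface

Orientations are given as a unit quaternion [x, y, z, w].
In Python, from plant import bot gives the robot as it stands. Calls block until the motion is done:
- bot.move_ptp(position, orientation): joint-space move of the TCP to a pose.
- bot.line_to(position, velocity=150, ori=None): straight line of the TCP; ori=None keeps the orientation; velocity is the mean speed in mm/s.
- bot.move_joints(angles): joint-space move.
- bot.move_gripper(opening, force=None): finger opening in mm; force is the grip in N (None keeps the last); returns when the fingers have stopped.
- bot.pause(seconds).
- bot.solve_ik(position, orientation): joint angles nearest the present ones, or None.
- bot.read_state(): the state.
- bot.camera(name): name is "side" or "top"; returns the picture (384x512x3 uint8, red, green, blue); there is no depth.
- bot.get_calibration(name): a dict with "fx", "fy", "cx", "cy" (pixels), "view" (4x4, takes a point from world to camera coordinates). Camera axes: x right, y up, looking along -z (the intrinsics and any distortion apply to the point x, -y, -z); pixel columns grow to the right and rows downward; lengths in mm; the calibration is good to about 2 mm. A picture is of the moment at which its call begins. get_calibration takes no time and is no camera call.
A pose or a line that the arm cannot do raises bot.Unreachable and nothing moves.
- bot.close_job(): hands the job in; it is judged then, once.
The state is a dict: "t": time; "joint_pos": joint angles; "qvel": joint speeds; "tau": joint torques, N m; "tcp_pos": TCP position; "eef_rot": TCP orientation; "contact_force": force on the tool from outside, world axes, zero at the start; "moment": the same for the moment, N m; "width": finger opening in mm; "finger_force": force on a finger pad.
Only numpy, scipy, OpenCV 4.12 (cv2) and the standard library are available. Lean on these libraries where they do the work, as an engineer would, in place of code of your own. Each camera call takes 0.05 s, during which the arm holds its last target. There are 200 camera calls.

## Working session

There is one attempt and no reset: what is moved stays moved. The work goes in short steps, each a Python script; the robot and the scene stay as the last script left them, time stands still between calls to the robot, and variables do not carry over. Pictures are saved under pics/ and viewed, at most 10 in all, crops included, and the job is handed in when it is done.

```bash
mkdir -p pics; ls; python3 - <<'E'
from plant import bot
import cv2
for n in("top","side"):
    im=bot.camera(n)
    cv2.imwrite(f"pics/{n}0.png",im[:,:,::-1])
    c=bot.get_calibration(n);print(n,c)
s=bot.read_state();print(s)
E
python3 -c "
import cv2
for n in('top','side'):
    cv2.imwrite(f'pics/{n}0b.png',cv2.resize(cv2.imread(f'pics/{n}0.png'),(800,600),interpolation=cv2.INTER_CUBIC))"
```

```text
pics
top {'fx': 384.2586825840752, 'fy': 384.2586825840752, 'cx': 255.4978161693821, 'cy': 196.53039144490114, 'view': array([[ 1.73592803e-02, -9.99752173e-01,  1.39373181e-02,
        -8.72547608e+01],
       [ 9.89202276e-01,  1.92015978e-02,  1.45293342e-01,
        -5.58207556e+02],
       [-1.45524953e-01,  1.12646390e-02,  9.89290451e-01,
        -1.38233739e+03],
       [ 0.00000000e+00,  0.00000000e+00,  0.00000000e+00,
         1.00000000e+00]])}
side {'fx': 362.58987901944914, 'fy': 362.58987901944914, 'cx': 250.4596128756025, 'cy': 187.7833253712533, 'view': array([[ 7.97102015e-01, -6.03837730e-01,  2.89373375e-03,
        -4.77946176e+02],
       [ 4.28466676e-01,  5.68965483e-01,  7.01922066e-01,
        -2.57485140e+02],
       [-4.25493462e-01, -5.58263625e-01,  7.12247878e-01,
        -9.66661502e+02],
       [ 0.00000000e+00,  0.00000000e+00,  0.00000000e+00,
         1.00000000e+00]])}
{'t': 0.1, 'joint_pos': array([ 1.54006713e+00,  3.59339532e-01,  1.11403748e-02, -3.06740063e-04,
       -1.22406345e+00, -2.88086676e-01]), 'qvel': array([ 1.43174391e-05, -9.30874539e-04,  1.35618501e-03, -3.11578956e-04,
       -1.00510505e-03,  2.38236212e-03]), 'tau': array([-1.92010862e-05, -5.84162486e+01,  2.93753850e+01,  7.01552868e+00,
        1.02069316e-02, -4.36278708e-05]), 'tcp_pos': array([211.47173916, 640.56572138, 225.69658674]), 'eef_rot': array([ 9.87312870e-01, -1.58785194e-01, -4.89325808e-05,  7.45585086e-04]), 'contact_force': array([-0.02874737,  0.8694013 ,  0.26104634]), 'moment': array([ 0.00462284, -0.03804691,  0.02987617]), 'finger_force': 0.0, 'width': 87.89535990542656}
```

View pics/top0b.png

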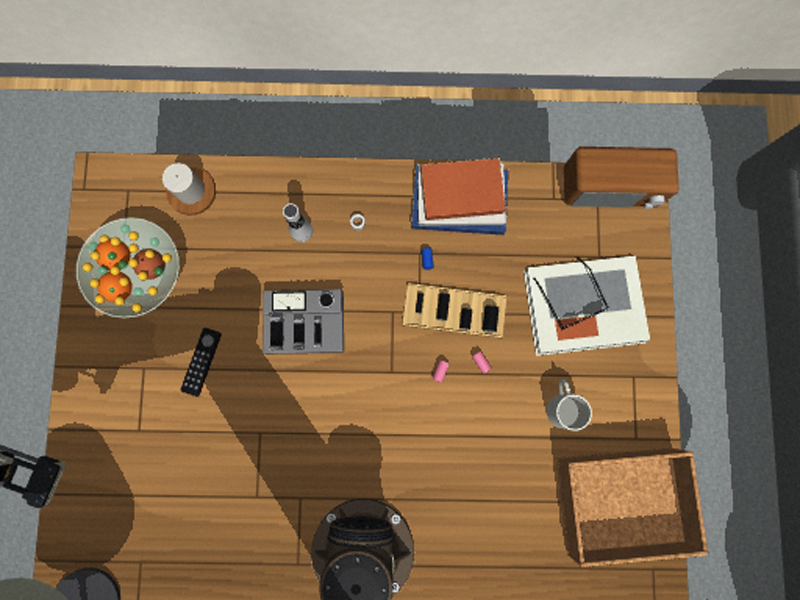

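View pics/side0b.png

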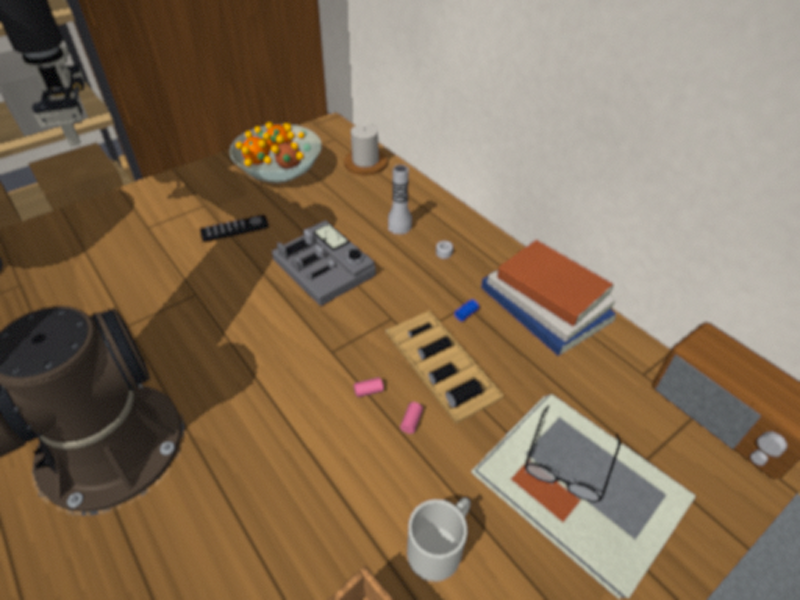

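The top view shows the tester at about (303,320) and the tray at (455,309). The tray holds four black cells: (419,301) is thin, so AA; (443,306) is long and narrow; (466,318) is short and fits the C; (490,318) is wide, so D. The blue cell at (427,257) and the pink ones at (440,370) and (481,360) are look-alikes to leave alone. Next I'll enlarge the tray and the tester.

```bash
python3 - <<'E'
import cv2,numpy as np
im=cv2.imread("pics/top0.png")
def crop(im,x0,y0,w,h,s,fn):
    c=cv2.resize(im[y0:y0+h,x0:x0+w],None,fx=s,fy=s,interpolation=cv2.INTER_CUBIC)
    for x in range(x0,x0+w,10):
        cv2.line(c,((x-x0)*s,0),((x-x0)*s,6),(0,0,255),1);cv2.putText(c,str(x),((x-x0)*s,18),0,.4,(0,0,255))
    for y in range(y0,y0+h,10):
        cv2.line(c,(0,(y-y0)*s),(6,(y-y0)*s),(0,0,255),1);cv2.putText(c,str(y),(8,(y-y0)*s+4),0,.4,(0,0,255))
    cv2.imwrite(fn,c)
crop(im,252,174,78,48,10,"pics/tray.png")
crop(im,162,174,64,58,10,"pics/tester.png")
E
```

```text
(no output)
```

View pics/tray.png

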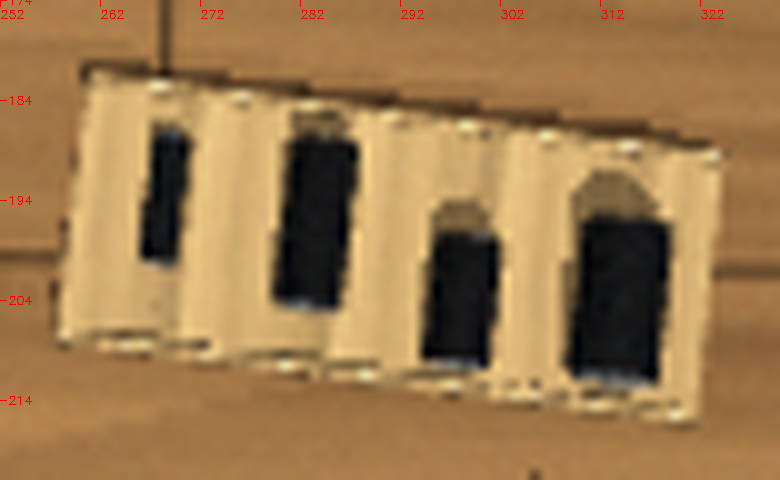

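View pics/tester.png

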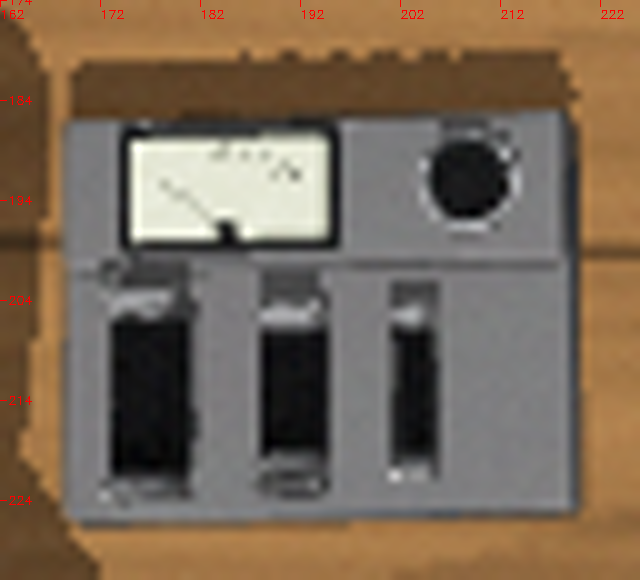

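The tray crop shows, left to right: AA (268,193), long (282,197), C (297,204.5) and D (313,204). The third is about 6.6 px by 13 px, which is 26 x 50 mm at that scale, so it is the C cell. The tester crop gives the meter frame corners and the button at (208.4,192), with the middle cradle centred on column 190.9. Next I need the nub direction and a second view from the side camera.

```bash
python3 - <<'E'
import cv2,numpy as np
im=cv2.imread("pics/side0.png")
def crop(im,x0,y0,w,h,s,fn):
    c=cv2.resize(im[y0:y0+h,x0:x0+w],None,fx=s,fy=s,interpolation=cv2.INTER_CUBIC)
    for x in range(x0,x0+w,10):
        cv2.line(c,((x-x0)*s,0),((x-x0)*s,6),(0,0,255),1);cv2.putText(c,str(x),((x-x0)*s,18),0,.4,(0,0,255))
    for y in range(y0,y0+h,10):
        cv2.line(c,(0,(y-y0)*s),(6,(y-y0)*s),(0,0,255),1);cv2.putText(c,str(y),(8,(y-y0)*s+4),0,.4,(0,0,255))
    cv2.imwrite(fn,c)
crop(im,245,197,80,60,10,"pics/trays.png") if 0 else crop(im,245,197,78,72,8,"pics/trays.png")
crop(im,172,138,72,57,10,"pics/testers.png")
E
```

```text
(no output)
```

View pics/trays.png

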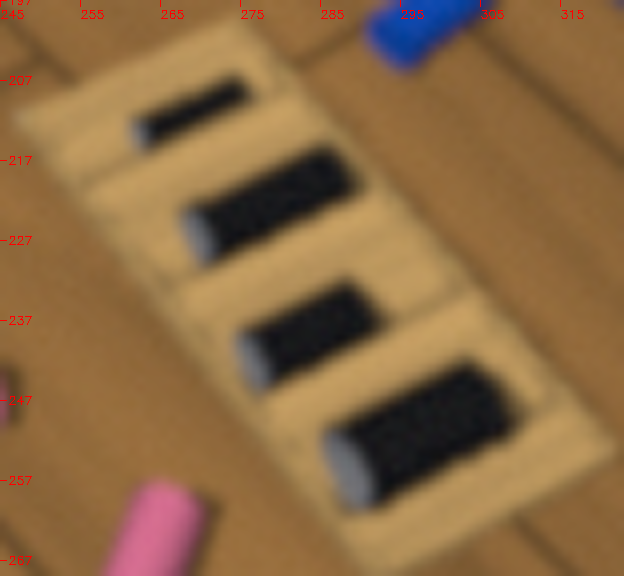

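View pics/testers.png

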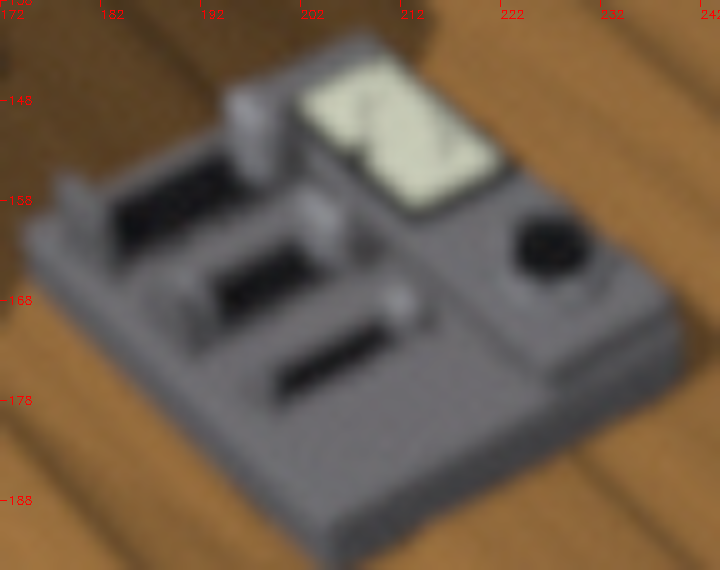

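The side view shows each cell's robot-side end as a flat full grey disc; the C's is at about (276,241.5). So the nubs point away from the robot, which is tray +x. Next I fit the tester and tray poses with both cameras.

```bash
cat > h.py <<'E'
import numpy as np,cv2
from plant import bot
from scipy.optimize import least_squares
from scipy.spatial.transform import Rotation as R
def proj(n,P):
    c=bot.get_calibration(n);P=np.atleast_2d(P)
    q=P@c["view"][:3,:3].T+c["view"][:3,3]
    return np.c_[c["fx"]*q[:,0]/-q[:,2]+c["cx"],-c["fy"]*q[:,1]/-q[:,2]+c["cy"]]
def place(p,L):
    c,s=np.cos(p[2]),np.sin(p[2]);L=np.atleast_2d(np.asarray(L,float))
    return np.c_[p[0]+c*L[:,0]-s*L[:,1],p[1]+s*L[:,0]+c*L[:,1],L[:,2]]
def fit(obs,p0=(600,0,0)):
    "obs: {camera: [(local xyz),(u,v)]}"
    def f(p): return np.concatenate([(proj(n,place(p,[a for a,b in o]))-[b for a,b in o]).ravel() for n,o in obs.items()])
    r=least_squares(f,p0,loss='soft_l1',f_scale=.5,x_scale=[100,100,.1]);return r.x,f(r.x).reshape(-1,2)
def down(yaw): # tool z down, tool y axis along direction yaw+90deg
    return (R.from_euler('z',yaw)*R.from_euler('x',np.pi)).as_quat()
E
cat > fit.py <<'E'
from h import *
def px(l,x0,y0,s):
    o=0.5-0.5/s
    return [(a,(u/s+x0-o,v/s+y0-o)) for a,(u,v) in l]
M=[(68,70,52),(68,-10,52),(22,-10,52),(22,70,52)]
B=(46,-58,62);C=(46,-58,54)
tt=px(list(zip(M,[(122,127),(339,121),(342,240),(122,250)]))+[(B,(468,180)),(C,(470,183)),((75,95,46),(66,122)),((75,-95,46),(562,111))],162,174,10)
ts=px(list(zip(M,[(385,49),(518,165),(416,219),(289,100)]))+[(B,(551,243)),((75,95,46),(370,35)),((75,-95,46),(678,300)),((-75,95,32),(22,240)),((-75,-95,32),(325,525))],172,138,10)
K=[(52,122,12),(52,-122,12),(-52,-122,12),(-52,122,12)]
kt=px(list(zip(K,[(85,68),(720,152),(693,412),(65,338)])),252,174,10)
ks=px(list(zip(K,[(240,8),(618,445),(375,572),(15,118)])),245,197,8)
ccell=px([(0,(460,297))],252,174,10)
cs=px([(0,(309,335))],245,197,8)
for nm,a,b in(("tester",tt,ts),("tray",kt,ks)):
    for o in({"top":a},{"side":b},{"top":a,"side":b}):
        p,r=fit(o);print(nm,list(o),p.round(3));
    print(r.round(2).tolist())
    if nm=="tester": print("cradle",place(p,(-30,8,50)),"button",place(p,B)); np.save("tester.npy",p)
np.save("tray.npy",p)
# C cell: third groove, y=-29, x unknown; top point of cylinder z=30 (top cam), 
g=lambda x:place(p,(x[0],x[1],28))
f=lambda x:np.r_[(proj("top",g(x))-ccell[0][1]).ravel()]
x=least_squares(f,[0,-29]).x;print("C local via top",x,g(x))
f=lambda x:(proj("side",place(p,(x[0],x[1],22)))-cs[0][1]).ravel()
x=least_squares(f,[0,-29]).x;print("C local via side",x)
E
python3 fit.py
```

```text
tester ['top'] [5.24487e+02 1.52207e+02 3.20000e-02]
tester ['side'] [5.25695e+02 1.54736e+02 3.70000e-02]
tester ['top', 'side'] [5.24821e+02 1.52845e+02 3.60000e-02]
[[-0.17, 0.08], [-0.08, 0.33], [-0.43, 0.79], [-0.32, 0.15], [-0.21, -0.32], [-0.18, -0.27], [-1.01, -0.9], [0.85, -0.62], [0.63, 0.91], [0.49, 0.48], [-0.15, 0.56], [-0.45, 0.92], [0.21, 0.25], [-0.08, -0.48], [1.16, 0.17], [-0.33, -1.08], [-0.13, 0.65]]
cradle [[494.55137028 159.75733275  50.        ]] button [[572.88394645  96.54335082  62.        ]]
tray ['top'] [ 5.62119e+02 -2.09656e+02 -1.04000e-01]
tray ['side'] [ 5.61685e+02 -2.06965e+02 -1.13000e-01]
tray ['top', 'side'] [ 5.61415e+02 -2.08199e+02 -1.09000e-01]
[[-0.25, 0.05], [-0.12, -0.22], [-0.2, 0.81], [-1.7, -0.03], [-0.2, 0.53], [0.22, 0.17], [0.58, 0.63], [0.21, -0.79]]
C local via top [-19.0319923  -28.73468434] [[ 539.36195492 -234.68651994   28.        ]]
C local via side [-19.69697783 -31.41118469]
```

```bash
cat > pick.py <<'E'
from h import *
p=np.load("tray.npy")
c=place(p,(-19,-29.3,17))[0]; q=down(p[2]); print("cell",c)
np.save("cell.npy",c)
bot.move_gripper(34,15)
print(bot.solve_ik([*c[:2],230],q))
bot.move_ptp([*c[:2],225],q)
bot.line_to([*c[:2],50],200)
f0=bot.read_state()["contact_force"]
for z in (42,38,34,30,26,22,18,14.5,11.5):
    bot.line_to([*c[:2],z],30)
    s=bot.read_state();df=s["contact_force"]-f0
    print(z,s["tcp_pos"].round(1),df.round(1))
    if np.linalg.norm(df)>4: print("contact");break
print(s["t"])
E
python3 pick.py
```

```text
cell [ 539.33209269 -235.25195212   17.        ]
[-7.92791941e-02  2.15100380e-01 -1.80128740e-01  4.44089210e-16
 -1.17556721e+00  1.54077979e+00]
42 [ 539.3 -235.3   42.1] [ 0.6 -0.5  0.2]
38 [ 539.1 -235.3   37.7] [-0.3  0.2  0.1]
34 [ 539.1 -235.2   33.7] [ 0.3 -0.7  0.8]
30 [ 539.1 -235.2   29.7] [ 0.8 -0.1  0.8]
26 [ 539.1 -235.2   25.7] [ 0.3 -0.6  0.1]
22 [ 539.1 -235.2   21.7] [-0.5 -1.   0.3]
18 [ 539.1 -235.2   17.8] [ 0.4 -0.6  0.7]
14.5 [ 539.2 -235.2   14.2] [-0.3 -0.1  0.7]
11.5 [ 539.2 -235.2   11.3] [ 0.  -1.4  0.5]
8.05
```

```bash
cat > grip.py <<'E'
from h import *
s=bot.read_state();f0=s["contact_force"]
bot.move_gripper(20,6); s=bot.read_state(); print(s["width"],s["finger_force"],(s["contact_force"]-f0).round(1))
bot.move_gripper(20,18); s=bot.read_state(); print(s["width"],s["finger_force"],(s["contact_force"]-f0).round(1))
c=np.load("cell.npy")
bot.line_to([*c[:2],30],30); s=bot.read_state(); print(s["width"],s["finger_force"],(s["contact_force"]-f0).round(1))
bot.line_to([*c[:2],190],200)
s=bot.read_state();print(s["t"],s["width"],s["finger_force"],(s["contact_force"]-f0).round(1))
p=np.load("tester.npy");d=place(p,(-31,8,50))[0]
bot.move_ptp([*d[:2],190],down(p[2]))
bot.line_to([*d[:2],100],150)
s=bot.read_state();print(s["t"],s["tcp_pos"],d)
for n in("top","side"): cv2.imwrite(f"pics/{n}1.png",bot.camera(n)[:,:,::-1])
# crop around cradle with overlays
a=cv2.imread("pics/top1.png");b=cv2.imread("pics/side1.png")
def crop(im,n,L,w,h,s):
    u,v=proj(n,place(p,L))[0].round().astype(int);x0,y0=u-w//2,v-h//2
    print(n,x0,y0)
    return cv2.resize(im[y0:y0+h,x0:x0+w],None,fx=s,fy=s,interpolation=cv2.INTER_CUBIC)
A=crop(a,"top",(-10,0,70),66,72,6);B=crop(b,"side",(-10,0,80),66,72,6)
cv2.imwrite("pics/hold.png",np.hstack([A,B]))
E
python3 grip.py
```

```text
26.019761537671794 5.9999880194664 [-0.4  2.6  0.7]
25.476407434795345 17.99998104572296 [0.8 2.  0.2]
25.65964179665056 17.99973338842392 [-0.5  1.  -1.9]
10.3 25.281872866811668 17.999828159809113 [-0.1  1.3 -1.7]
12.525 [494.23264994 159.61940969 100.5844747 ] [493.55202182 159.72124043  50.        ]
top 159 170
side 170 120
```

View pics/hold.png

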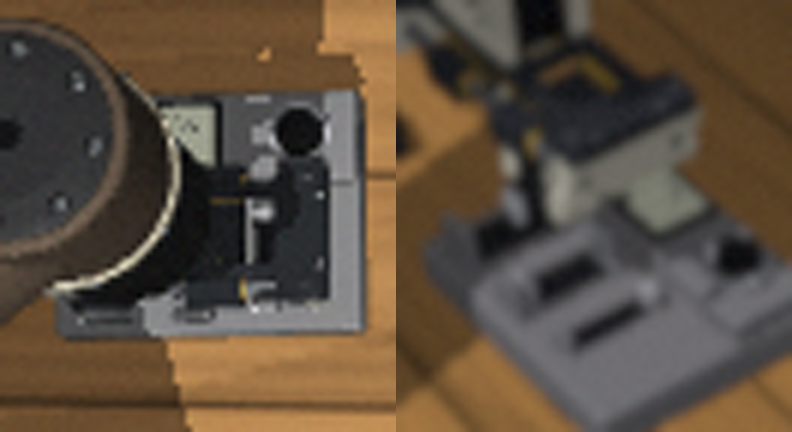

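```bash
cat > look.py <<'E'
from h import *
p=np.load("tester.npy");d=place(p,(-31,8,50))[0]
bot.line_to([*d[:2],72],100)
s=bot.read_state();t=s["tcp_pos"];print(s["t"],t)
im=bot.camera("side")[:,:,::-1].copy();cv2.imwrite("pics/side2.png",im)
ps,_=fit({"side":__import__("pickle").load(open("ts.pkl","rb"))}) if 0 else (np.array([525.695,154.736,.037]),0)
# cell frame at TCP: axis z = tcp+6 ; side-camera bias = ps-p
u,v=proj("side",t+[0,0,6])[0].round().astype(int);x0,y0=u-20,v-24;k=10
c=cv2.resize(im[y0:y0+48,x0:x0+40],None,fx=k,fy=k,interpolation=cv2.INTER_CUBIC);o=c.copy()
def draw(P,col,closed=True):
    q=((proj("side",P)-[x0,y0]+.5)*k).round().astype(int);cv2.polylines(o,[q.reshape(-1,1,2)],closed,col,1)
bias=np.r_[ps[:2]-p[:2],0]
th=np.linspace(0,2*np.pi,40)
R0=R.from_euler('z',p[2]).as_matrix()
for x in(-25,23):
    draw((np.c_[x+0*th,13*np.cos(th),13*np.sin(th)])@R0.T+t+[0,0,5.7]+bias,(0,255,255))
for x in(-53.5,-4.5): draw(place(ps,[(x,-2,32),(x,18,32),(x,18,58),(x,-2,58)]),(0,0,255))
cv2.imwrite("pics/look.png",np.hstack([c,o]))
E
python3 look.py
```

```text
13.0583 [493.66103648 159.7465004   72.24794141]
```

View pics/look.png

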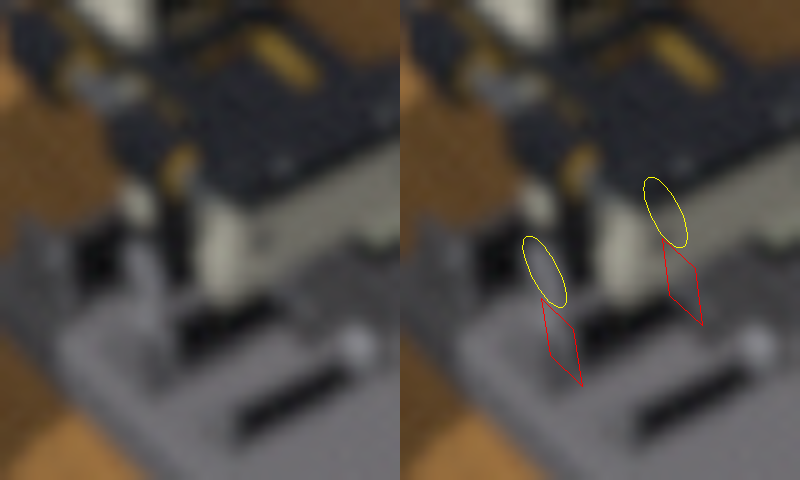

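The held cell's flat end at about (145,265) matches the predicted outline within about 1 px, level and lined up over the cradle. Now a guarded descent.

```bash
cat > lower.py <<'E'
from h import *
p=np.load("tester.npy");d=place(p,(-31,8,50))[0]
f0=bot.read_state()["contact_force"];ex=np.array([np.cos(p[2]),np.sin(p[2]),0])
for z in (66,63,60,57,54,51,49,47.5,46,45,44.3):
    bot.line_to([*d[:2],z],30)
    s=bot.read_state();df=s["contact_force"]-f0
    print(z,s["tcp_pos"].round(1),df.round(1),round(s["width"],2))
    if np.linalg.norm(df)>6: print("contact");break
print(s["t"])
E
python3 lower.py
```

```text
66 [493.5 159.7  66. ] [-0.1 -1.3 -0.3] 25.35
63 [493.7 159.8  63. ] [ 0.8 -0.8 -0.3] 25.47
60 [493.4 159.7  59.8] [ 1.6 -0.9 -0.8] 25.66
57 [493.4 159.6  56.7] [ 0.6 -2.1 -0.6] 25.79
54 [493.4 159.7  53.8] [ 0.8 -0.2 -0.7] 24.97
51 [493.4 159.6  50.8] [ 0.6  0.  -1. ] 25.27
49 [493.5 159.7  48.9] [ 0.4 -0.6 -0.3] 25.27
47.5 [493.5 159.7  47.4] [ 0.5 -1.6 -0.2] 25.62
46 [493.5 159.7  45.9] [ 0.8 -0.4  0. ] 25.29
45 [493.7 159.9  45.2] [-0.   0.7  2.4] 25.12
44.3 [493.9 160.2  44.9] [-1.9  0.6  8.1] 25.69
contact
15.9583
```

```bash
cat > release.py <<'E'
from h import *
p=np.load("tester.npy");d=place(p,(-31,8,50))[0]
bot.line_to([*d[:2],45.0],30)
bot.move_gripper(33,10);s=bot.read_state();print(s["width"],s["finger_force"],s["contact_force"].round(1))
bot.line_to([*d[:2],62],60)
bot.line_to([*d[:2],170],200)
s=bot.read_state();print(s["contact_force"].round(1))
bot.move_gripper(0,10)
b=place(p,(46,-58,62))[0]
bot.move_ptp([*b[:2],120],down(p[2]))
s=bot.read_state();print(s["t"],s["tcp_pos"],b,s["width"],s["joint_pos"].round(2))
for n in("top","side"): cv2.imwrite(f"pics/{n}3.png",bot.camera(n)[:,:,::-1])
a=cv2.imread("pics/top3.png")[174:232,162:226];b=cv2.imread("pics/side3.png")[138:195,172:244]
k=lambda i:cv2.resize(i,(400,400*i.shape[0]//i.shape[1]),interpolation=cv2.INTER_CUBIC)[:316]
cv2.imwrite("pics/placed.png",np.hstack([k(a),k(b)]))
E
python3 release.py
```

```text
33.035694402475606 0.0 [0.1 0.4 0.6]
[-0.4  0.5 -0. ]
19.025 [572.98783006  95.58884644 119.05154059] [572.88394645  96.54335082  62.        ] 0.6636831064718968 [ 0.5   0.3  -0.34  0.   -0.93  1.1 ]
```

View pics/placed.png

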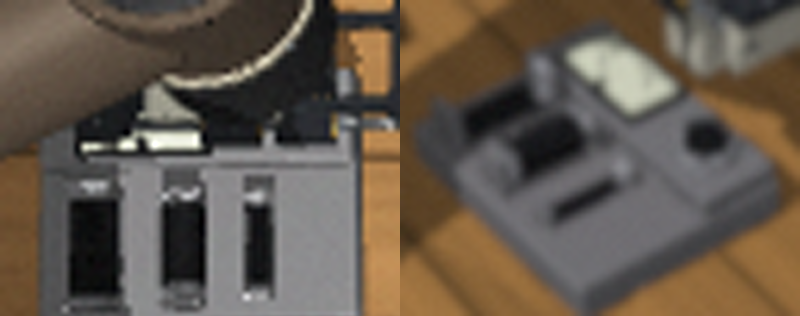

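The C cell is seated in the middle cradle: side crop (545,140), top crop (183,240), between both end plates. For the button I'll press with one finger (about 19 x 21 mm). Both fingers together are about 42 mm wide and would land on the collar. First I check its alignment over the cap.

```bash
cat > align.py <<'E'
from h import *
p=np.load("tester.npy");b=place(p,(46,-58-25.5,62))[0]
bot.line_to([*b[:2],120],150); bot.move_gripper(30,20)
bot.line_to([*b[:2],70],100)
s=bot.read_state();t=s["tcp_pos"];print(s["t"],t,b,s["width"])
im=bot.camera("side")[:,:,::-1].copy();cv2.imwrite("pics/side4.png",im)
tp=bot.camera("top")[:,:,::-1].copy();cv2.imwrite("pics/top4.png",tp)
ps=np.array([525.695,154.736,.037]);bias=np.r_[ps[:2]-p[:2],0]
u,v=proj("side",place(ps,(46,-75,70)))[0].round().astype(int);x0,y0=u-20,v-24;k=10
c=cv2.resize(im[y0:y0+48,x0:x0+40],None,fx=k,fy=k,interpolation=cv2.INTER_CUBIC);o=c.copy()
def draw(P,col):
    q=((proj("side",P)-[x0,y0]+.5)*k).round().astype(int);cv2.polylines(o,[q.reshape(-1,1,2)],True,col,1)
th=np.linspace(0,2*np.pi,40);R0=R.from_euler('z',p[2]).as_matrix();w=s["width"]/2
for sg in(1,-1):
  for z in (0,30): draw(np.array([(-9.5,sg*w,z),(9.5,sg*w,z),(9.5,sg*(w+21),z),(-9.5,sg*(w+21),z)])@R0.T+t+bias,(0,255,255))
draw(place(ps,np.c_[46+14*np.cos(th),-58+14*np.sin(th),62+0*th]),(0,0,255))
draw(place(ps,np.c_[46+19*np.cos(th),-58+19*np.sin(th),54+0*th]),(0,255,0))
cv2.imwrite("pics/align.png",np.hstack([c,o]))
E
python3 align.py
```

```text
20.8167 [574.10752217  71.11433565  70.21809311] [573.80430064  71.05996509  62.        ] 30.063454621994023
```

View pics/align.png

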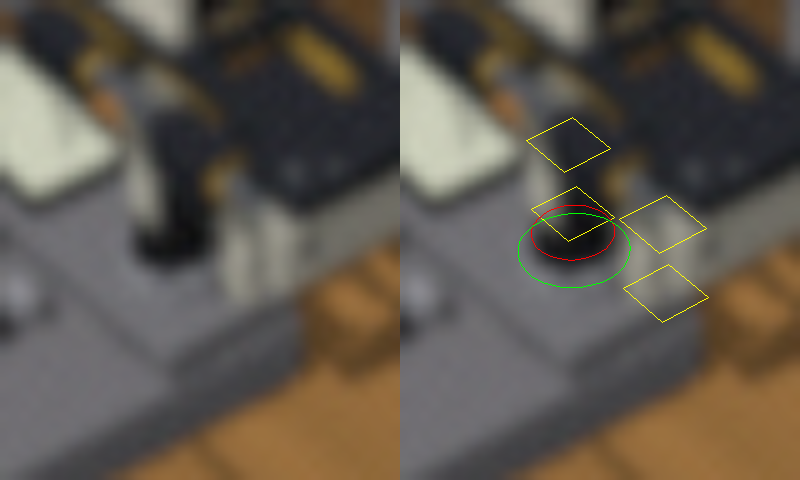

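The finger (light strip at about (145,185), inner pad at (185,190)) sits over the cap at (172,238), as the overlay predicts, and the other finger is clear of the collar. Now I press, guarded by force.

```bash
cat > press.py <<'E'
from h import *
p=np.load("tester.npy");b=place(p,(46,-58-25.5,62))[0]
def avg(n=8):
    a=[]
    for _ in range(n): bot.pause(.02); s=bot.read_state(); a.append(np.r_[s["tcp_pos"][2],s["contact_force"]])
    return np.mean(a,0)
f0=avg();f0[0]=0
for z in (66,64,63,62,61,60,58,56,55,54.3):
    bot.line_to([*b[:2],z],20); m=avg()-f0; print(z,m.round(2),round(bot.read_state()["width"],2))
    if m[3]>7.6: print("stop");break
print(bot.read_state()["t"])
E
python3 press.py
```

```text
66 [65.94 -0.1  -0.16  0.  ] 30.14
64 [ 6.392e+01 -6.000e-02 -1.000e-02  2.200e-01] 29.83
63 [62.98  0.14  0.07  0.61] 29.89
62 [62.27 -0.43 -0.07  3.1 ] 29.72
61 [61.12  0.3  -0.12  3.54] 29.99
60 [60.08  0.2   0.23  4.1 ] 30.28
58 [58.15  0.07 -0.09  5.18] 30.08
56 [56.2   0.3   0.33  6.42] 29.93
55 [55.29 -0.15  0.11  6.66] 29.92
54.3 [54.64 -0.26  0.48  7.19] 30.1
24.9833
```

```bash
cat >> press2.py <<'E'
from h import *
exec(open("press.py").read().split("f0=avg")[0].split("import *")[1])
for z in (54.0,53.8):
    bot.line_to([*b[:2],z],20); m=avg(15); print(z,m.round(2))
    if m[0]<54.3 or m[3]>8.2: break
print(bot.read_state()["t"])
cv2.imwrite("pics/side5.png",bot.camera("side")[:,:,::-1])
E
python3 press2.py
```

```text
54.0 [54.36 -0.11  0.29  6.81]
53.8 [54.21 -0.81 -0.3   7.19]
25.9833
```

```bash
python3 - <<'E'
from h import *
exec(open("press.py").read().split("f0=avg")[0].split("import *")[1])
bot.line_to([*b[:2],53.6],20); print(avg(15).round(2), bot.read_state()["t"])
print(bot.close_job())
E
```

```text
[54.06 -0.43  0.32  7.47] 26.5333
the job is handed in; nothing more can be done
None
```

The C cell is in the middle cradle, nub towards the meter, and released. I handed the job in at about 26.5 s with one finger holding the test button at about flush (TCP at 54.06 mm, collar at 54 mm, about 7.5 N). The nub direction is inferred from the cell's flat end facing the robot, as I never saw the nub itself.

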